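Seat the display turntable's platter on its drive pin

ROBOT

A 6-joint arm with a two-finger parallel gripper is mounted at the origin on the work surface. World frame = base frame: x ahead of the robot, y to its left, z up, the work surface at z = 0. Lengths are in m, angles in rad, forces in N, time in s.
With the tool pointing down it reaches from about 0.25 to 0.775 m from the base axis. Payload 4 kg.
Tool frame: the origin (TCP) lies between the finger pads; the fingertips stand 8 mm ahead of it and the grasp point (between the pads) lies 11 mm behind it; z points along the fingers, y is the direction in which the jaws open and shut (so a half turn about z gives the same grasp; the last joint's range is limited). The gripper opens to 94 mm and grips with 3 to 60 N. Pads are 16 mm wide; open, the fingers measure 119 mm over their backs; the gripper's body (75 mm by 177 mm) begins 78 mm behind the grasp point.
Start: joints at [-0.103, 0.087, 1.371, -0, 1.684, -0.103], TCP at [0.55, -0, 0.214] pointing down, gripper open.
Joint ranges: [-3.1, 3.1], [-0.76, 2.03], [0.27, 2.55], [-1.08, 4.22], [0.17, 2.65], [-2.57, 2.57]. Speed limits (rad/s): [2.79, 2.79, 3.14, 3.14, 3.14, 3.14].

INTERFACE

Orientations are given as a rotation vector (axis times angle).
In Python, from cell import manip gives the robot as it stands.
- The arm moves only by the tool drive_tool, never from a script. Its argument "increments" is a list of rows, each a list of 5 numbers: the shift along the tool's x, y, z in m, then the turn about the tool's z in degrees, then the opening, from -1 (shut) to 1 (fully open). In form: [[x, y, z, twist, grip], ...]. A call has 1 to 8 rows; each row is the pose to reach, as a shift and turn from the pose measured when the call began, along the tool's axes at that moment; what a row does not reach only later rows make up. A row lasts 1/10 s, in which the tool goes at most 50 mm and 8.59 degrees, less where a joint would pass 70% of its speed; a pose out of reach is approached as far as the arm can. A call with a gripper value outside its range is refused whole. The fingers move at their own pace and stop on an object; "squeeze" is the grip in N (left out, the last holds). Time passes only in rows, so rows that repeat a pose let the fingers close. It gives the time, the measured TCP pose, the force and the opening at its end, in the units of the state.
- manip.observe(): the state, without advancing time (a new reading comes with each control period).
- manip.capture(name): name is "scene" or "side" or "wrist"; returns the picture (420x560x3 uint8, red, green, blue); there is no depth.
- manip.camera_info(name): a dict with "mtx" (3x3 intrinsics, pixels), "eye" and "attitude" of the camera in the world; the wrist camera has in their place "mount" (4x4, takes a point from camera to tool coordinates, whose origin is the TCP and whose axes are the flange's). Camera axes: x right, y up, looking along -z (the intrinsics and any distortion apply to the point x, -y, -z); pixel columns grow to the right and rows downward; lengths in m; the calibration is good to about 2 mm. The wrist camera is an equidistant fisheye: a pixel r from the principal point sees the ray r / f radians off the axis. A picture is of the moment at which its call begins: read the wrist's pose just before it. camera_info takes no time and is no camera call.
- manip.finish_job(): hands the job in, once; it reports no verdict.
Trained networks look in the newest picture that a camera, given by its name, has taken for a name from the list of things; names that differ only in an ending like _2 or _b are one class to them, and where a whole thing is asked for, a point or a joint stands for the part that bears it (a point fixed in the world has none). Each returns a list of dicts, best first, with "score" (0 to 1); they miss things now and then, are a little off and sometimes report something else, mostly with a low value. They report only what shows in the picture. A call takes as long as a camera call.
- manip.cut_out(camera, label): "region" (420x560 bool, what is visible of it) and "bbox" ([left, top, width, height] in pixels, round what is visible of it).
The state is a dict: "t": time; "q": joint angles; "joint_velocities": joint speeds; "joint_efforts": joint torques, N m; "tool_pos": TCP position; "eef_rot": TCP orientation; "contact_force": force on the tool from outside, world axes, zero at the start; "moment": the same for the moment, N m; "grip_width": finger opening in m.
Only numpy, scipy, OpenCV 4.12 (cv2) and the standard library are available. Lean on these libraries where they do the work, as an engineer would, in place of code of your own. Each camera call takes 0.05 s, during which the arm holds its last target.

TASK

The white platter of the display turntable has been set on its hub with its notch away from the drive pin, so it still stands up on the pin, proud of the hub. With your fingertips turn the platter round until the notch is over the pin, then press the platter down with the fingertips until it is fully home, flush with the hub. Do not lift the platter, and leave the wares around it where they stand.

Things in the scene. Friction and masses are not known exactly. Their poses are not given: they have to be found in the camera images.
- turntable: low round black turntable base, 220 mm across, its top 48 mm above the table, with a small control housing on one side; fixed. Origin on the table under its centre, which is also the platter's axis. In its middle stand a metal flange 100 mm across, top 57 mm above the table, and on that a flat-topped dark hub 68 mm across, top 67 mm above the table, with a white index line pointing to the pin; all fixed
- platter: flat level white plastic ring disc, 240 mm across, 10 mm thick, 75 mm bore round the dark hub, with two finger holes and one notch in the bore's edge. Origin: centre of its underside; z up, x towards the notch. Upper face 75 mm above the table while on the pin; 67 mm, flush with the hub's top, when home. Turns about its centre either way without end against light friction (about 1.3 N at a hole), stays where left
- notch (a point): point in the platter's only notch, level with its upper face, 39.5 mm from its centre: this must come over the pin. The notch is a square-cornered slot cut outward from the bore's edge, right through the platter, 16 mm wide, reaching to 50 mm from the centre; it turns with the platter
- hole_a (a point): centre of one finger hole, level with the platter's upper face: round, 50 mm across, right through, 80 mm from the platter's centre, 90 degrees anticlockwise (from above) from the notch. Open below: 27 mm from the raised upper face down to the base. A fingertip in the hole turns the platter by pushing the hole's edge
- hole_b (a point): centre of the other finger hole, the same, across from it: 90 degrees clockwise from the notch
- pin (a point): tip of the upright steel drive pin (10 mm thick, round tip), 39.5 mm from the platter's axis, close beside the hub, 65 mm above the table; the raised platter's bore edge covers most of it, but the white line on the hub's top points to it. Held by the gearbox, does not move. The platter goes down over it when the notch is within about 3 mm
- platter_hub (a joint): how far the platter has gone down, in m: 0 standing on the pin, 0.008 fully home, negative if lifted. It fits snugly: even with the notch over the pin it goes down only when pressed, with 4 to 6 N on its upper face, and then stays down. Pressed hard when the notch is not over the pin it only gives a little; 15 N out on the ring flexes it 2 to 3 mm there
- teapot: round blue-trimmed white teapot, 107 mm across the belly, 155 mm over spout and handle, 96 mm tall; origin under its centre. Bystander, to be left where it stands.
- tea_bowl: small dark-glazed tea bowl, 76 mm across, 45 mm tall; origin under its centre. Bystander, to be left where it stands.
- vase: grey-green narrow-necked vase, 72 mm across, 110 mm tall; origin under its centre. Bystander, to be left where it stands.
- jar: white lidded jar with a blue band, 78 mm across, 96 mm tall; origin under its centre. Bystander, to be left where it stands.
- gourd_bottle: cream gourd-shaped bottle, 66 mm across, 96 mm tall; origin under its centre. Bystander, to be left where it stands.
- saucer: flat grey-green saucer, 110 mm across, 16 mm tall; origin under its centre. Bystander, to be left where it stands.
- dust_brush: flat dusting brush with wooden handle lying down, 146 mm long, 34 mm wide, 14 mm thick; x along it towards the bristles, origin on its underside 50 mm from the bristle end. Bystander, to be left where it stands.

How it is judged:
By the outcome, as a careful person would: the job done as asked, in the order asked, and still so for the second after the job is handed in, with the robot touching nothing.
It also fails if it takes over 48 s, if anything falls off the work surface, if the arm or the gripper's body presses on something with over 40 N, if the wrist force passes 120 N, or if a joint passes its speed limit or range.

## Working session

There is one attempt and no reset: what is moved stays moved. The work goes in short steps, Python scripts to look and compute and a tool call to move; the robot and the scene stay as the last step left them, time stands still between calls to the robot, and variables do not carry over. Pictures are saved under pics/ and viewed, and the job is handed in when it is done.

Besides the shell and the picture viewer there is one more tool, called by a JSON object that holds its "op" and its "data". drive_tool: Moves the arm, as the interface text tells. Its arguments: {"type":"object","properties":{"increments":{"type":"array"},"squeeze":{"type":"number"}},"required":["increments"]}

```bash
ls; mkdir -p pics; python3 - <<'E'
from cell import manip
import cv2
s=manip.observe(); print(s)
for n in ["scene","side","wrist"]:
    im=manip.capture(n); cv2.imwrite(f"pics/{n}0.png",im[:,:,::-1]); print(n,manip.camera_info(n))
E
```

```text
pics
{'t': 0.0, 'q': array([-1.03081835e-01,  8.79367564e-02,  1.37223148e+00, -3.92300299e-05,
        1.68358745e+00, -1.03106814e-01]), 'joint_velocities': array([ 0.00040714, -0.00125492,  0.00071066, -0.00144498,  0.0003776 ,
        0.00133021]), 'joint_efforts': array([ 1.28542815e-03, -3.40182602e+01, -3.02423716e+01,  7.18220207e-02,
        3.29729996e-02, -1.13141955e-04]), 'tool_pos': array([5.49475339e-01, 4.62196915e-05, 2.12325678e-01]), 'eef_rot': array([-2.22024836e+00, -2.22029411e+00,  2.18890058e-03]), 'contact_force': array([-0.18986305,  0.57209675,  0.27958278]), 'moment': array([ 0.03173987, -0.03330548, -0.04300535]), 'grip_width': 0.09411569073217986}
scene {'mtx': array([[456.37737199,   0.        , 276.47211955],
       [  0.        , 456.37737199, 207.79469897],
       [  0.        ,   0.        ,   1.        ]]), 'eye': array([ 1.08971159, -0.7493924 ,  0.70765999]), 'attitude': array([0.96372064, 0.28814851, 0.51493613])}
side {'mtx': array([[382.97051937,   0.        , 281.80190165],
       [  0.        , 382.97051937, 210.82789053],
       [  0.        ,   0.        ,   1.        ]]), 'eye': array([0.33512485, 0.63381038, 0.75426149]), 'attitude': array([ 0.1791814 , -1.02366908, -2.5675817 ])}
wrist {'mtx': array([[325.1922621 ,   0.        , 276.53245593],
       [  0.        , 325.1922621 , 210.72350938],
       [  0.        ,   0.        ,   1.        ]]), 'mount': array([[ 4.84644065e-04,  9.62755410e-01,  2.70373417e-01,
         7.74326546e-02],
       [ 9.99999335e-01, -7.49424032e-04,  8.76078356e-04,
         1.66939931e-03],
       [ 1.04607351e-03,  2.70372813e-01, -9.62755134e-01,
        -1.71439055e-01],
       [ 0.00000000e+00,  0.00000000e+00,  0.00000000e+00,
         1.00000000e+00]])}
```

View pics/scene0.png

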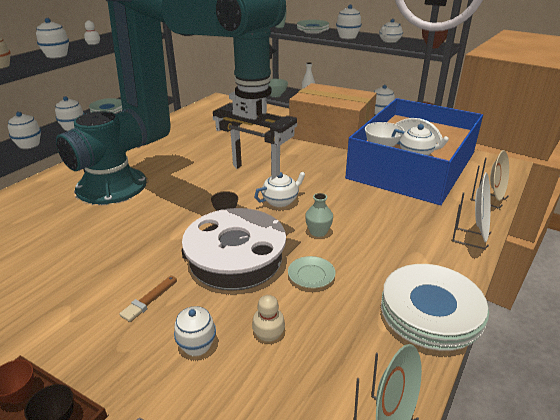

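View pics/side0.png

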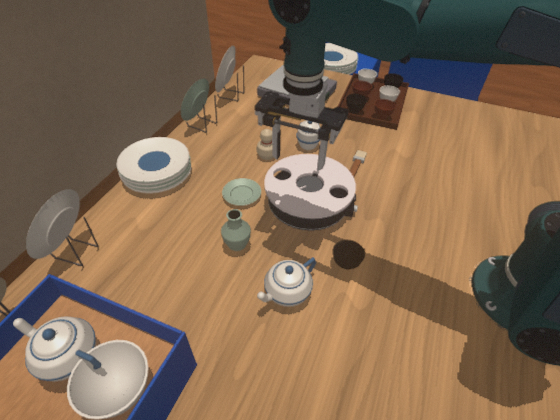

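View pics/wrist0.png

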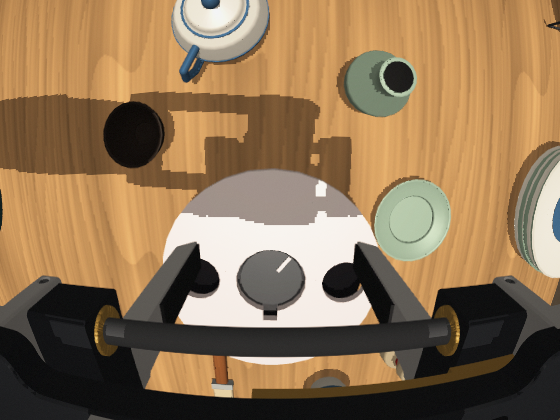

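Wrist view: hub centre is about (271,278), the index line points up-right to about (288,259), and the notch is at about (269,313). The finger holes are at about (200,278) and (343,281). Next I turn these into world positions.

```bash
cat > h.py <<'E'
import numpy as np, cv2
from scipy.spatial.transform import Rotation as R
from cell import manip
def shot(name,fn):
    s=manip.observe(); im=manip.capture(name); cv2.imwrite(f"pics/{fn}.png",im[:,:,::-1]); return s,im
def pix2w(name,uv,z,s=None):
    ci=manip.camera_info(name); K=ci["mtx"]; uv=np.atleast_2d(uv).astype(float)
    x=(uv[:,0]-K[0,2])/K[0,0]; y=(uv[:,1]-K[1,2])/K[1,1]
    if name=="wrist":
        r=np.hypot(x,y)+1e-12
        d=np.c_[x/r*np.sin(r),-y/r*np.sin(r),-np.cos(r)]
        Rt=R.from_rotvec(s["eef_rot"]).as_matrix(); M=ci["mount"]
        d=(Rt@M[:3,:3]@d.T).T; o=s["tool_pos"]+Rt@M[:3,3]
    else:
        d=(R.from_rotvec(ci["attitude"]).as_matrix()@np.c_[x,-y,-np.ones_like(x)].T).T; o=ci["eye"]
    t=(z-o[2])/d[:,2]; return o+d*t[:,None]
def topdown(name,im,s,c,z,half=0.14,px=600):
    # rectified picture: right=+x, up=+y
    g=np.linspace(-half,half,px); X,Y=np.meshgrid(c[0]+g,c[1]-g)
    P=np.c_[X.ravel(),Y.ravel(),np.full(X.size,z)]
    ci=manip.camera_info(name);K=ci["mtx"]
    if name=="wrist":
        Rt=R.from_rotvec(s["eef_rot"]).as_matrix(); M=ci["mount"]
        A=Rt@M[:3,:3]; o=s["tool_pos"]+Rt@M[:3,3]
    else: A=R.from_rotvec(ci["attitude"]).as_matrix(); o=ci["eye"]
    q=(P-o)@A; x,y,w=q[:,0],-q[:,1],-q[:,2]
    if name=="wrist":
        h=np.hypot(x,y); th=np.arctan2(h,w); u=x/h*th; v=y/h*th
    else: u=x/w; v=y/w
    u=u*K[0,0]+K[0,2]; v=v*K[1,1]+K[1,2]
    return cv2.remap(im,u.reshape(px,px).astype(np.float32),v.reshape(px,px).astype(np.float32),cv2.INTER_LINEAR)
E
python3 - <<'E'
from h import *
for n in ["wrist","scene","side"]:
    s,im=shot(n,n+"1")
    for lab in ["platter","hole_a"]:
        for d in manip.cut_out(n,lab)[:3]:
            m=d["region"]; ys,xs=np.nonzero(m)
            print(n,lab,d["score"],d["bbox"],pix2w(n,[[xs.mean(),ys.mean()]],.075,s).round(4))
print(pix2w("wrist",[[271,278],[288,259]],.067,s).round(4))
print(pix2w("wrist",[[269,313],[200,278],[343,281]],.075,s).round(4))
s,im=shot("wrist","wrist2")
c=pix2w("wrist",[[271,278]],.067,s)[0]
td=topdown("wrist",im,s,c,.067); cv2.imwrite("pics/td.png",td[:,:,::-1])
E
```

```text
wrist platter 0.9 [164.2, 168.6, 216.3, 195.2] [[ 0.546  -0.0494  0.075 ]]
wrist hole_a 0.82 [160.9, 169.1, 214.7, 197.5] [[ 0.5455 -0.0493  0.075 ]]
scene platter 0.63 [181.7, 207.3, 105.4, 65.3] [[ 0.5531 -0.0998  0.075 ]]
scene hole_a 0.87 [182.5, 207.4, 100.9, 63.8] [[ 0.5533 -0.1007  0.075 ]]
side platter 0.93 [264.3, 158.3, 90.3, 59.3] [[ 0.5377 -0.0703  0.075 ]]
side platter 0.48 [327.6, 237.0, 38.5, 30.4] [[0.385  0.0998 0.075 ]]
side hole_a 0.7 [262.0, 156.1, 91.1, 63.1] [[ 0.5383 -0.0691  0.075 ]]
[[ 0.5453 -0.0883  0.067 ]
 [ 0.5636 -0.0654  0.067 ]]
[[ 0.5429 -0.1293  0.075 ]
 [ 0.4681 -0.0857  0.075 ]
 [ 0.6237 -0.0889  0.075 ]]
```

View pics/td.png

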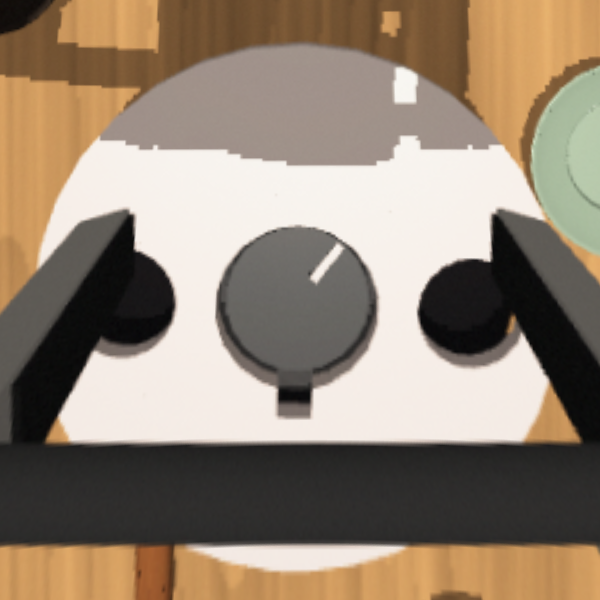

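{"op": "drive_tool", "data": {"increments": [[-0.022, 0.019, 0.01, 0, -1], [-0.045, 0.038, 0.03, 0, -1], [-0.067, 0.057, 0.05, 0, -1], [-0.089, 0.0755, 0.07, 0, -1], [-0.089, 0.0755, 0.08, 0, -1], [-0.089, 0.0755, 0.09, 0, -1], [-0.089, 0.0755, 0.09, 0, -1], [-0.089, 0.0755, 0.09, 0, -1]], "squeeze": 5}}

```text
t: 1.45
tool_pos: [0.6254, -0.0881, 0.1244]
eef_rot: [2.22, 2.222, 0.001]
contact_force: [0.3, 0.7, 0.5]
grip_width: 0.0335
```

```bash
python3 - <<'E'
from h import *
s,im=shot("wrist","w3"); print(s["t"],s["tool_pos"],s["eef_rot"],s["grip_width"],s["contact_force"])
s2,im2=shot("scene","s3")
td=topdown("wrist",im,s,(.546,-.088),.071); cv2.imwrite("pics/td3.png",td[:,:,::-1])
d=manip.cut_out("wrist","platter")
E
```

```text
1.45 [ 0.6254035  -0.08809115  0.12444798] [2.21967461e+00 2.22213654e+00 1.20683742e-03] 0.03348281589354664 [0.32831058 0.71993149 0.53337269]
```

View pics/w3.png

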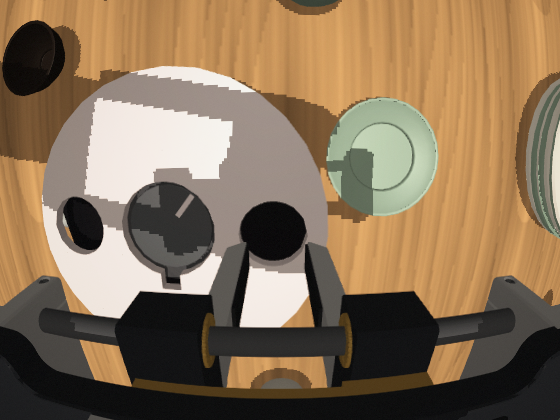

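View pics/td3.png

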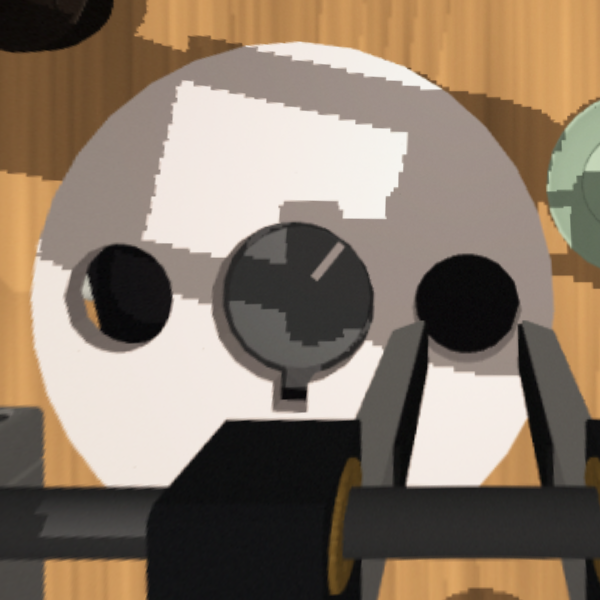

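View pics/s3.png

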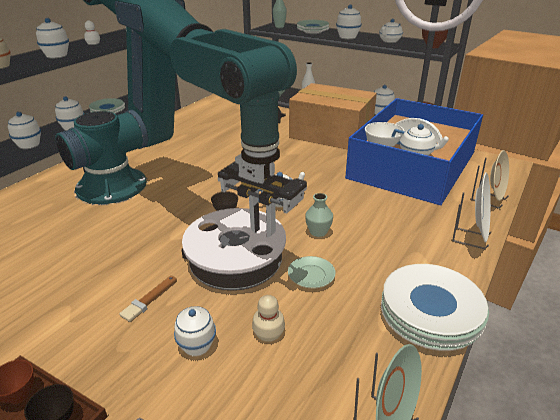

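The gripper is still closing above hole_a, which sits at rectified (467,303), about (0.624,-0.089). I let the fingers finish closing, then lower into the hole.

{"op": "drive_tool", "data": {"increments": [[0, 0, 0.01, 0, -1], [0, 0, 0.01, 0, -1], [0, 0, 0.01, 0, -1], [0, 0, 0.02, 0, -1], [0, 0, 0.03, 0, -1], [0, 0, 0.045, 0, -1], [0, 0, 0.057, 0, -1], [0, 0, 0.057, 0, -1]]}}

```text
t: 2.4
tool_pos: [0.624, -0.088, 0.0644]
eef_rot: [-2.218, -2.22, 0.003]
contact_force: [-0.1, -0.0, 0.1]
grip_width: 0.0007
```

```bash
python3 - <<'E'
from h import *
s,im=shot("wrist","w4"); print(s["t"],s["tool_pos"],s["grip_width"],s["contact_force"])
E
```

```text
2.4 [ 0.6239949  -0.08804085  0.06441829] 0.0007146475521518742 [-0.12918712 -0.01138576  0.10908558]
```

View pics/w4.png

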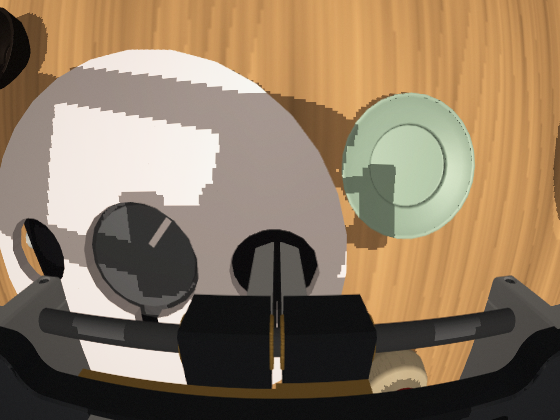

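Fingers are closed and free in hole_a (around (275,262)). Now I push anticlockwise along an arc about (0.546,-0.0875).

{"op": "drive_tool", "data": {"increments": [[0.0137, -0.0012, 0, 0, -1], [0.027, -0.0048, 0, 0, -1], [0.0395, -0.0106, 0, 0, -1], [0.0508, -0.0185, 0, 0, -1], [0.0605, -0.0282, 0, 0, -1], [0.0684, -0.0395, 0, 0, -1], [0.0742, -0.052, 0, 0, -1], [0.0763, -0.0585, 0, 0, -1]]}}

```text
t: 3.25
tool_pos: [0.5653, -0.0106, 0.0665]
eef_rot: [-2.219, -2.223, -0.001]
contact_force: [0.7, -2.1, 0.4]
grip_width: 0.0007
```

```bash
python3 - <<'E'
from h import *
s,im=shot("scene","s5"); print(s["t"],s["tool_pos"],s["grip_width"],s["contact_force"])
cv2.imwrite("pics/s5z.png",cv2.resize(im[150:330,130:360,::-1],None,fx=3,fy=3))
d=s["tool_pos"][:2]-[.546,-.0875]; print(np.hypot(*d),np.degrees(np.arctan2(d[1],d[0])))
E
```

```text
3.25 [ 0.56531684 -0.01064517  0.06651353] 0.0007458159165848392 [ 0.72824876 -2.06069211  0.42386779]
0.07924522476705659 75.89141983631895
```

View pics/s5z.png

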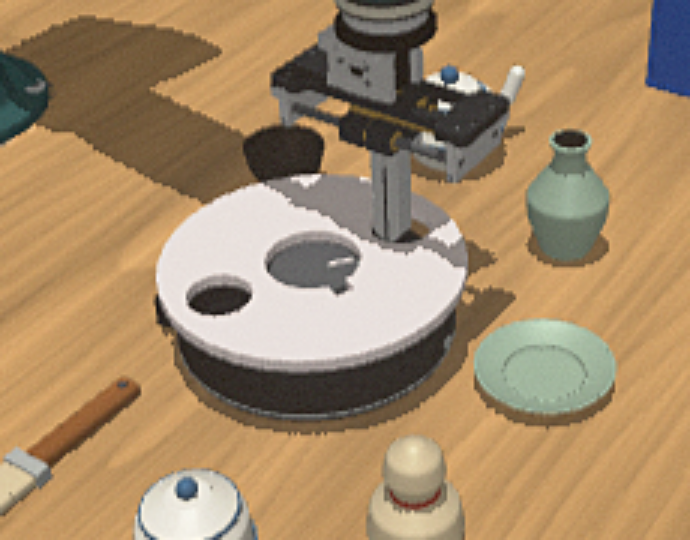

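The platter turns with the finger: the notch is now around (340,285) in the zoom, on the front-right of the hub. I continue the arc.

{"op": "drive_tool", "data": {"increments": [[0.0018, -0.0124, 0, 0, -1], [0.0018, -0.0262, 0, 0, -1], [-0.0006, -0.0397, 0, 0, -1], [-0.0042, -0.0502, 0, 0, -1], [-0.0092, -0.06, 0, 0, -1], [-0.0155, -0.069, 0, 0, -1], [-0.023, -0.0771, 0, 0, -1], [-0.0272, -0.0807, 0, 0, -1]]}}

```text
t: 4.1
tool_pos: [0.4834, -0.0386, 0.0665]
eef_rot: [-2.219, -2.221, -0.0]
contact_force: [2.2, -0.6, -0.3]
grip_width: 0.0008
```

```bash
python3 - <<'E'
from h import *
s,im=shot("scene","s6"); print(s["t"],s["tool_pos"],s["grip_width"],s["contact_force"])
d=s["tool_pos"][:2]-[.546,-.0875]; print(np.hypot(*d),np.degrees(np.arctan2(d[1],d[0])))
cv2.imwrite("pics/s6z.png",cv2.resize(im[150:330,130:360,::-1],None,fx=3,fy=3))
td=topdown("scene",im,s,(.546,-.0875),.075); cv2.imwrite("pics/td6.png",td[:,:,::-1])
E
```

```text
4.1 [ 0.48336937 -0.03860633  0.06652743] 0.0008396942364201126 [ 2.17243281 -0.64970128 -0.32849735]
0.07945556481598269 142.02201071227645
```

View pics/td6.png

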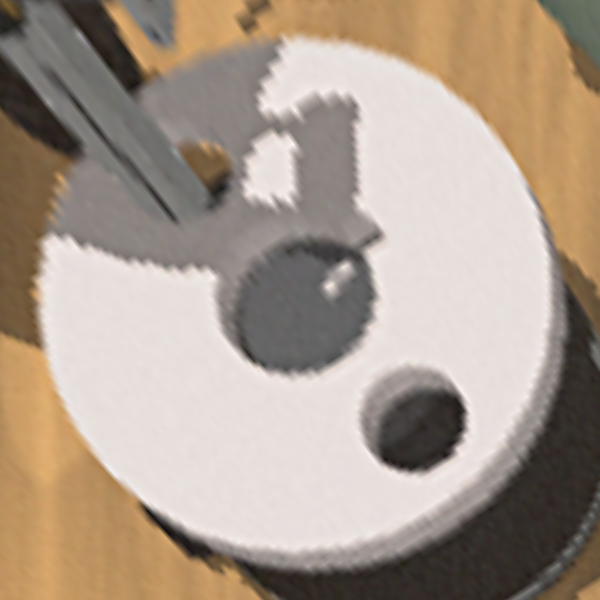

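Hole_b is at rectified (413,420), about -45.5°, so the notch is at about 44.5° and needs about 8° more. I measure with the wrist camera before the final nudge.

```bash
python3 - <<'E'
from h import *
s,im=shot("wrist","w7")
td=topdown("wrist",im,s,(.546,-.0875),.071,half=.1); cv2.imwrite("pics/td7.png",td[:,:,::-1])
E
```

```text
(no output)
```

View pics/td7.png

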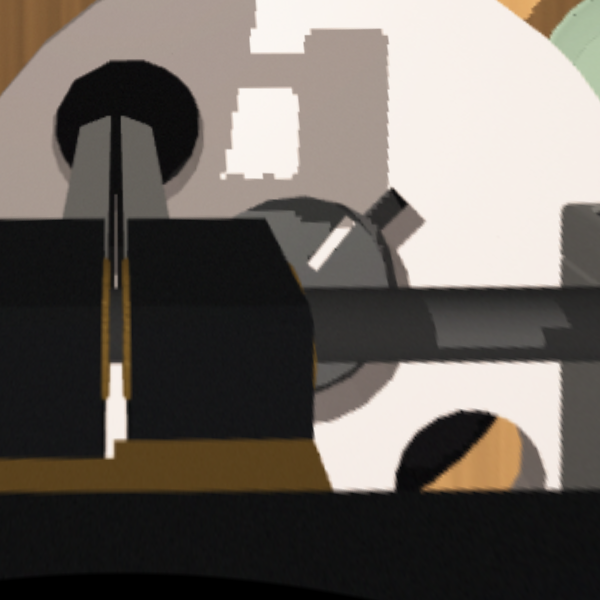

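{"op": "drive_tool", "data": {"increments": [[-0.0017, -0.0012, 0, 0, -1], [-0.0034, -0.0024, 0, 0, -1], [-0.0053, -0.0036, 0, 0, -1], [-0.0072, -0.0049, 0, 0, -1], [-0.0072, -0.0049, 0, 0, -1]]}}

```text
t: 4.7
tool_pos: [0.4781, -0.0459, 0.0663]
eef_rot: [-2.219, -2.22, 0.002]
contact_force: [0.4, -0.0, 0.1]
grip_width: 0.0009
```

{"op": "drive_tool", "data": {"increments": [[0.003, 0.002, 0, 0, -1], [0.005, 0.004, 0, 0, -1], [0.005, 0.004, -0.03, 0, -1], [0.005, 0.004, -0.06, 0, -1], [-0.015, 0.03, -0.09, 0, -0.5], [-0.035, 0.06, -0.12, 0, 0], [-0.055, 0.06, -0.12, 0, 0.5], [-0.055, 0.06, -0.12, 0, 1]]}}

```text
t: 5.5
tool_pos: [0.5392, -0.1028, 0.1866]
eef_rot: [-2.222, -2.218, 0.003]
contact_force: [0.1, -0.3, 0.5]
grip_width: 0.0293
```

```bash
python3 - <<'E'
from h import *
s,im=shot("wrist","w8");print(s["t"],s["tool_pos"],s["grip_width"],s["eef_rot"])
td=topdown("wrist",im,s,(.546,-.0875),.071,half=.1); cv2.imwrite("pics/td8.png",td[:,:,::-1])
E
```

```text
5.5 [ 0.53920894 -0.10283483  0.1866094 ] 0.029329094391454293 [-2.222131   -2.21793955  0.00269525]
```

View pics/td8.png

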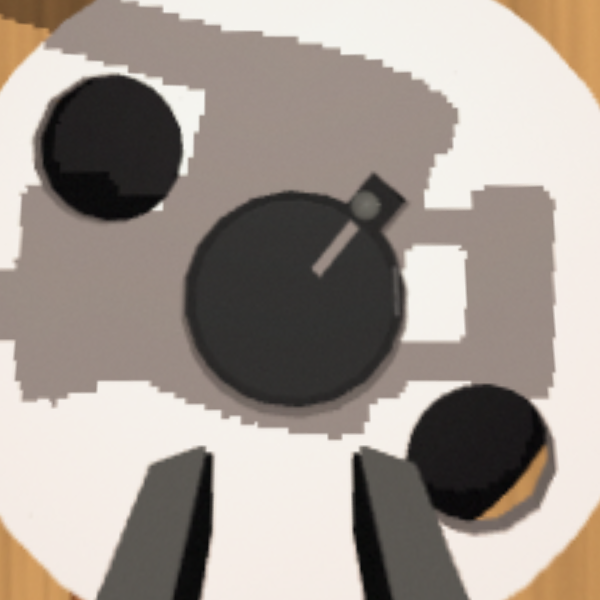

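View pics/w8.png

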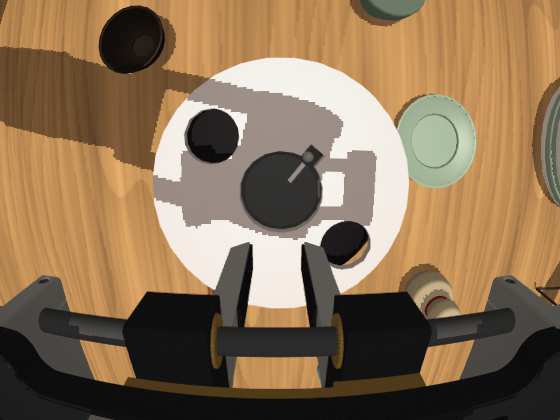

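The pin now shows in the notch, at rectified (366,207), seemingly a bit towards the anticlockwise side. I zoom in to measure the offset.

```bash
python3 - <<'E'
from h import *
im=cv2.imread("pics/w8.png")[:,:,::-1]; s=manip.observe()
a=topdown("wrist",im,s,(.572,-.055),.075,half=.02,px=400)
b=topdown("wrist",im,s,(.572,-.055),.065,half=.02,px=400)
cv2.imwrite("pics/z8.png",np.hstack([a,b])[:,:,::-1])
# hole centres via dark regions and hub in z=.075 / .067
for z,nm in((.075,"hole"),(.067,"hub")):
    g=cv2.cvtColor(topdown("wrist",im,s,(.546,-.0875),z,half=.1),cv2.COLOR_RGB2GRAY)
    _,t=cv2.threshold(g,95,255,cv2.THRESH_BINARY_INV)
    for c in cv2.findContours(t,cv2.RETR_EXTERNAL,cv2.CHAIN_APPROX_NONE)[0]:
        A=cv2.contourArea(c)
        if A>5000:
            (x,y),r=cv2.minEnclosingCircle(c); print(nm,z,A,(.446+x*.2/599).__round__(4),(.0125-y*.2/599).__round__(4),round(r*.2/599,4))
E
```

```text
hole 0.075 12470.0 0.4946 -0.1613 0.0333
hole 0.075 25452.0 0.5924 -0.1518 0.0437
hole 0.075 37846.0 0.5466 -0.0792 0.0428
hole 0.075 15833.0 0.4819 -0.0355 0.0246
hub 0.067 11709.0 0.4959 -0.163 0.031
hub 0.067 25493.5 0.5942 -0.1536 0.0434
hub 0.067 40037.0 0.5474 -0.0815 0.044
hub 0.067 16740.5 0.4802 -0.0358 0.0252
```

View pics/z8.png

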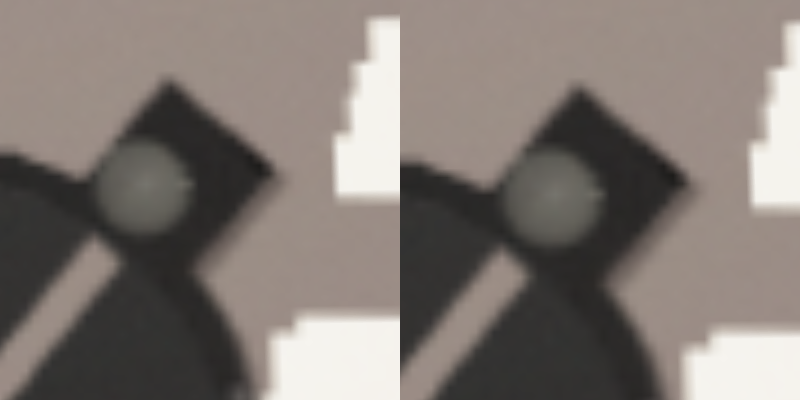

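The notch is at about 49° and the pin at about 51°. That puts the pin about 1.3 mm anticlockwise of the notch's middle, within the 3 mm allowance. With the gripper open, the two fingertips straddle the hub along x, on the ring 41° clear of the holes. I move over the centre (0.545,-0.0875).

{"op": "drive_tool", "data": {"increments": [[0.008, 0.003, 0.0, 0, 1], [0.015, 0.006, 0.01, 0, 1], [0.015, 0.006, 0.03, 0, 1], [0.015, 0.006, 0.04, 0, 1], [0.015, 0.006, 0.06, 0, 1], [0.015, 0.006, 0.08, 0, 1], [0.015, 0.006, 0.087, 0, 1], [0.015, 0.006, 0.09, 0, 1]]}}

```text
t: 6.35
tool_pos: [0.543, -0.0854, 0.0941]
eef_rot: [-2.217, -2.216, 0.005]
contact_force: [0.2, -0.7, 0.3]
grip_width: 0.0937
```

```bash
python3 - <<'E'
from h import *
s,im=shot("wrist","w9");print(s["t"],s["tool_pos"],s["grip_width"],s["contact_force"])
s,im=shot("scene","s9")
cv2.imwrite("pics/s9z.png",cv2.resize(im[130:310,130:360,::-1],None,fx=3,fy=3))
E
```

```text
6.35 [ 0.54295275 -0.08537318  0.09410473] 0.09371941782448846 [ 0.15456462 -0.66613321  0.28337404]
```

View pics/w9.png

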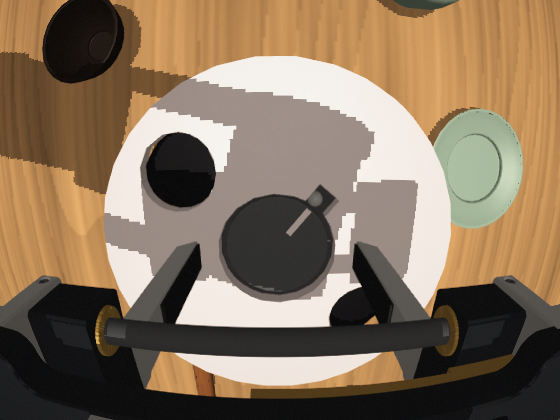

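View pics/s9z.png

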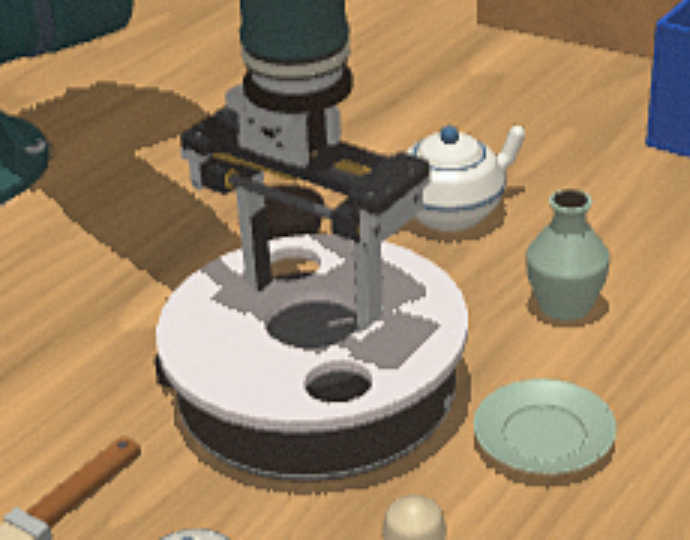

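The tips hang about 11 mm above the ring on both sides of the hub, clear of the holes. I press down slowly.

{"op": "drive_tool", "data": {"increments": [[0, 0.001, 0.004, 0, 1], [0, 0.001, 0.008, 0, 1], [0, 0.001, 0.01, 0, 1], [0, 0.001, 0.012, 0, 1], [0, 0.001, 0.012, 0, 1]]}}

```text
t: 6.95
tool_pos: [0.5448, -0.0859, 0.0836]
eef_rot: [-2.219, -2.217, 0.003]
contact_force: [-0.7, -0.3, 0.8]
grip_width: 0.0938
```

{"op": "drive_tool", "data": {"increments": [[0, 0, 0.001, 0, 1], [0, 0, 0.002, 0, 1], [0, 0, 0.002, 0, 1]]}}

```text
t: 7.25
tool_pos: [0.545, -0.0859, 0.0823]
eef_rot: [-2.219, -2.218, 0.002]
contact_force: [-1.2, 0.3, 3.9]
grip_width: 0.094
```

Contact at TCP z of about 0.0825, 3.9 N. I keep pressing.

{"op": "drive_tool", "data": {"increments": [[0, 0, 0.001, 0, 1], [0, 0, 0.002, 0, 1], [0, 0, 0.003, 0, 1], [0, 0, 0.003, 0, 1]]}}

```text
t: 7.65
tool_pos: [0.545, -0.086, 0.0791]
eef_rot: [-2.219, -2.218, 0.002]
contact_force: [-1.2, 0.7, 4.2]
grip_width: 0.0944
```

Going down at about 4 N.

{"op": "drive_tool", "data": {"increments": [[0, 0, 0.001, 0, 1], [0, 0, 0.002, 0, 1], [0, 0, 0.003, 0, 1], [0, 0, 0.004, 0, 1], [0, 0, 0.004, 0, 1]]}}

```text
t: 8.15
tool_pos: [0.545, -0.0859, 0.0752]
eef_rot: [-2.219, -2.218, 0.002]
contact_force: [-2.0, 0.5, 5.6]
grip_width: 0.094
```

{"op": "drive_tool", "data": {"increments": [[0, 0, 0.001, 0, 1], [0, 0, 0.0015, 0, 1], [0, 0, 0.002, 0, 1], [0, 0, 0.002, 0, 1]]}}

```text
t: 8.55
tool_pos: [0.545, -0.086, 0.0751]
eef_rot: [-2.22, -2.218, 0.002]
contact_force: [-4.9, 0.9, 11.9]
grip_width: 0.0939
```

It now stops at 0.0751 while the force rises to 12 N, about 8 mm below first contact, so it looks bottomed. I back off straight up and check.

{"op": "drive_tool", "data": {"increments": [[0, 0, -0.005, 0, 1], [0, 0, -0.02, 0, 1], [0, 0, -0.04, 0, 1], [0, 0, -0.07, 0, 1], [0, 0, -0.1, 0, 1], [0, 0, -0.11, 0, 1], [0, 0, -0.11, 0, 1]]}}

```text
t: 9.25
tool_pos: [0.5466, -0.0864, 0.1871]
eef_rot: [2.222, 2.22, 0.001]
contact_force: [0.3, 0.0, -0.0]
grip_width: 0.0939
```

```bash
python3 - <<'E'
from h import *
s,im=shot("wrist","w10");print(s["t"],s["tool_pos"],s["grip_width"],s["contact_force"])
s2,im2=shot("scene","s10")
a=cv2.resize(im2[130:310,130:360],(690,540))
cv2.imwrite("pics/s10z.png",a[:,:,::-1])
td=topdown("wrist",im,s,(.546,-.0875),.067,half=.1,px=500); cv2.imwrite("pics/td10.png",td[:,:,::-1])
s3,im3=shot("side","side10")
cv2.imwrite("pics/side10z.png",cv2.resize(im3[120:260,210:410,::-1],None,fx=4,fy=4))
# rim radius on wrist at candidate heights
d=manip.cut_out("scene","platter")
E
```

```text
9.25 [ 0.54656995 -0.08642481  0.18705903] 0.0938874374460657 [ 0.29041998  0.0421006  -0.00317483]
```

View pics/s10z.png

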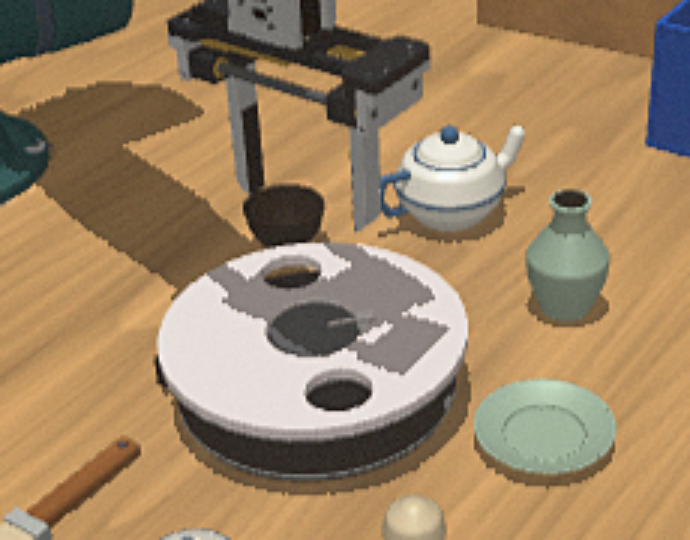

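View pics/td10.png

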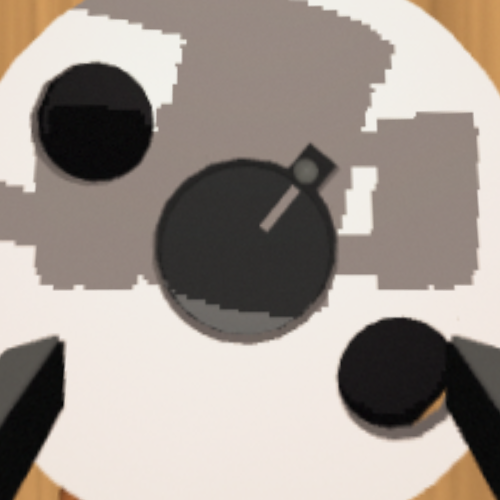

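View pics/side10z.png

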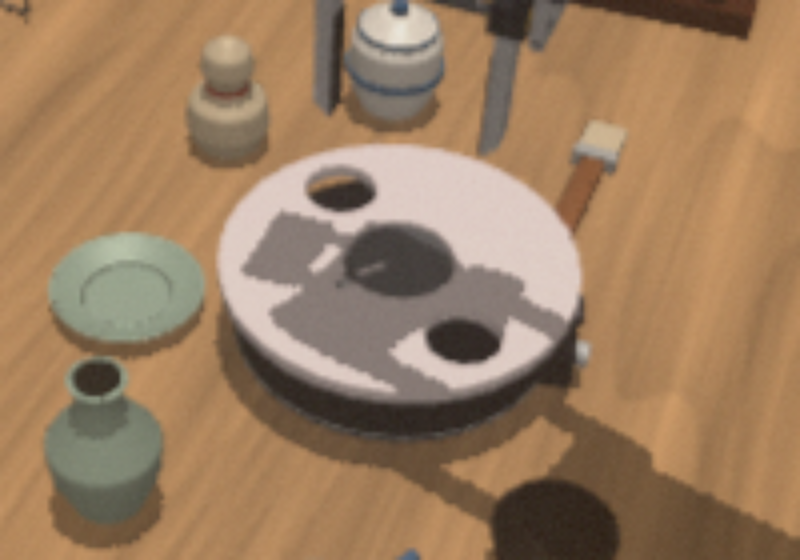

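View pics/s10.png

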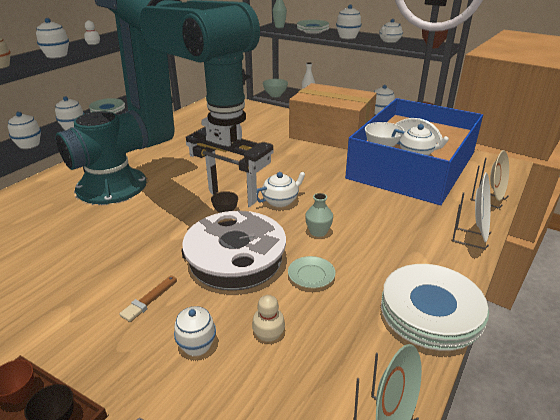

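The scene, side and wrist pictures show the platter lowered and level with the hub, with the pin in the notch at rectified (307,170). The wares look unmoved. As a last number I check the platter's drop from before and after pictures.

```bash
python3 - <<'E'
from h import *
def proj(P):
    ci=manip.camera_info("scene");K=ci["mtx"];q=(np.array(P)-ci["eye"])@R.from_rotvec(ci["attitude"]).as_matrix()
    return np.array([q[0]/-q[2]*K[0,0]+K[0,2],-q[1]/-q[2]*K[1,1]+K[1,2]])
a=cv2.imread("pics/s9.png",0);b=cv2.imread("pics/s10.png",0);z=cv2.imread("pics/s6.png",0)
def sh(a,b,x0,x1,y0,y1):
    W=np.eye(2,3,dtype=np.float32); W[1,2]=1.5
    cc,W=cv2.findTransformECC(a[y0:y1,x0:x1].astype(np.float32),b[y0:y1,x0:x1].astype(np.float32),W,cv2.MOTION_TRANSLATION,(3,200,1e-6)); return W[:,2].round(2),round(cc,3)
print("hole_b",sh(a,b,225,262,246,272)); print("front rim L",sh(a,b,190,225,225,276))
h=np.array([.546+.08*np.cos(-.7),-.0875+.08*np.sin(-.7)])
print("pred 8mm",proj([*h,.067])-proj([*h,.075]))
for n,r in dict(jar=(172,218,303,357),gourd=(250,290,292,345),saucer=(286,338,255,292),vase=(303,336,192,238),brush=(118,180,275,322)).items():
    x0,x1,y0,y1=r; s0=cv2.imread("pics/scene0.png",0)
    print(n,np.abs(s0[y0:y1,x0:x1].astype(int)-b[y0:y1,x0:x1]).mean().round(2))
E
```

```text
hole_b (array([0.35, 2.68], dtype=float32), 0.956)
front rim L (array([0.72, 2.5 ], dtype=float32), 0.973)
pred 8mm [0.17804592 2.8465632 ]
jar 3.4
gourd 3.54
saucer 3.72
vase 3.47
brush 3.52
```

```bash
python3 -c "
from cell import manip
print(manip.finish_job()); "
```

```text
the job is handed in; nothing more can be done
None
```

The platter is turned so its notch is over the drive pin, and it is pressed down fully home. I handed the job in at about 9.4 s with the arm clear of everything.

- **Turning:** I pushed hole_a with the closed fingertips, about 142° anticlockwise. Before pressing, the pin showed in the notch, about 1.3 mm off its middle.
- **Pressing:** With the gripper open, one fingertip on each side of the hub, the platter went down at about 4–6 N. It then stopped hard at 12 N with the fingertips at 67.1 mm, and home is 67 mm.

**Last checks:**
- **Drop:** the before and after pictures gave about 7–7.5 mm against 8 mm expected. That is slightly short but within the accuracy of that measure (about 1 mm), and it agrees with the hard stop and with the pictures, which show the platter flush with the hub.
- **Wares:** the jar, gourd bottle, saucer, vase and brush showed only picture noise compared with the start. I checked the teapot and tea bowl by eye only, and both look unmoved.

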